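Find the stamped block crate and send it to the dispatch line

TASK

Using only the fingertips, without gripping or lifting anything, tip both pine crates over towards you so that each lies on its near side with its bottom showing to the far side of the bench. Then push the crate that has the red stamp on its bottom away from you until its bottom end stands on the yellow tape line, square to it, and leave the other crate lying well back from the line. Leave the ink tin, the roller and the gouge undisturbed.

Things in the scene. Friction and masses are not known exactly. Their poses are not given: they have to be found in the camera images.
- crate_a: One of two crates that look alike while standing: closed pine box with boarded sides and lid, 100 (x) x 150 (y) x 105 mm high, 0.34 to 0.61 kg, evenly loaded. Four rubber feet, 4 mm high, 16 mm square, 2 mm in from the corners, grip the bench better (about 1.0) than bare wood (0.6). Origin: centre of the underside, at foot-sole level; z from bottom to lid, x away from the robot at the start (within 0.2 rad).
- crate_b: The other crate, built like crate_a. Either crate, pushed towards the robot at the top of its far face, rolls over the lower edge of its near face; past about 43 degrees it falls by itself onto that face. It then lies with its x upward, 100 mm high, 150 mm wide, 105 mm from lid to feet, lid facing the robot, bottom facing away.
- crate_a_mid (a point): Centre of crate_a, half-way up (52.5 mm above the soles, along its z).
- crate_b_mid (a point): Centre of crate_b, half-way up (52.5 mm above the soles, along its z).
- crate_a_base (a point): Centre of the plywood bottom of crate_a (the feet stand 4 mm proud of it).
- crate_b_base (a point): Centre of the plywood bottom of crate_b (the feet stand 4 mm proud of it).
- stamp (a point): Centre of the stamp, a red ring of 72 mm diameter with an arrow in it, inked on the bottom of one of the two crates only; it cannot be seen while that crate stands.
- dispatch_line: The dispatch line: a strip of yellow tape stuck flat across the bench beyond the crates, 24 mm wide and 740 mm long. Origin at its middle; its x points away from the robot across the tape, its y runs along it. It is flush: nothing catches on it.
- ink_tin: A closed ink tin with a blue label, 72 mm diameter, 70 mm high, 0.35 kg, standing on the bench on the robot's right; origin under its centre. A bystander.
- brayer: An ink roller lying on the bench on the robot's right, beyond the tin, about 180 mm long and 104 mm wide, 36 mm high; origin on the bench under the middle of the rubber roller, the handle runs to its -x. A bystander.
- gouge: A lino gouge lying flat on the bench on the robot's left, 195 mm long, 25 mm thick; origin on the bench under the front end of the handle, the blade runs to its +x (97 mm) and the handle to its -x (98 mm). A bystander.
Not all that is in view belongs to the job. What is shaped like the crate_b but green is not meant. What is shaped like the crate_a but blue is not meant.

How it is judged:
By the outcome, as a careful person would: the job done as asked, in the order asked, and still so for the second after the job is handed in, with the robot touching nothing.
It also fails if it takes over 67 s, if anything falls off the work surface, if the arm or the gripper's body presses on something with over 40 N, if the wrist force passes 120 N, or if a joint passes its speed limit or range.

ROBOT

A 6-joint arm with a two-finger parallel gripper is mounted at the origin on the work surface. World frame = base frame: x ahead of the robot, y to its left, z up, the work surface at z = 0. Lengths are in mm, angles in rad, forces in N, time in s.
With the tool pointing down it reaches from about 400 to 925 mm from the base axis. Payload 12.5 kg.
Tool frame: the origin (TCP) lies between the finger pads; the fingertips stand 19 mm ahead of it and the grasp point (between the pads) is the TCP (env.tips_ahead is the distance from the TCP to the fingertips, in mm); z points along the fingers, y is the line along which they close (so a half turn about z gives the same grasp; the last joint's range is limited). The gripper opens to 95 mm and grips with 3 to 60 N. Pads are 20 mm wide; open, the fingers measure 119 mm over their backs; the gripper's body (75 mm by 180 mm) begins 59 mm behind the grasp point.
Start: joints at [-1.445, 0.491, 1.559, -0, 1.092, -0.106], TCP at [143.603, -608.295, 233.661] pointing down, gripper open.
Joint ranges: [-3.1, 3.1], [-0.84, 2.19], [0.05, 2.79], [-1.13, 4.28], [0.06, 2.93], [-2.69, 2.69]. Speed limits (rad/s): [2.22, 2.22, 2.79, 3.14, 3.14, 3.14].

INTERFACE

Orientations are given as [roll, pitch, yaw] about the fixed x, y, z axes, in that order (R = Rz(yaw) Ry(pitch) Rx(roll)).
In Python, from cell import env gives the robot as it stands.
- The arm moves only by the shell command python3 -m crank 'ROWS'. ROWS is JSON, a list of rows, each a list of 5 numbers: the shift along the tool's x, y, z in mm, then the turn about the tool's z in degrees, then the finger opening in mm, from 0 to 95.1. In form: [[dx, dy, dz, yaw, grip], ...]. A call has 1 to 10 rows; each row is the pose to reach, as a shift and turn from the pose commanded when the call began, along the tool's axes at that moment; what a row does not reach only later rows make up. A row lasts 1/12 s, in which the tool goes at most 41.7 mm and 7.16 degrees, less where a joint would pass 70% of its speed; a pose out of reach is approached as far as the arm can. A call with a gripper value outside its range is refused whole. The fingers move at their own pace and stop on an object; the grip force is fixed at half the most. Time passes only in rows, so rows that repeat a pose let the fingers close. It gives the time, the measured TCP pose, the force, the opening and the grip force at its end, in the units of the state.
- env.state(): the state, without advancing time (a new reading comes with each control period).
- env.read_camera(name): name is "scene" or "side" or "wrist"; returns a dict with "img" (384x512x3 uint8, blue, green, red), "K" (3x3 intrinsics, pixels), "pose" (4x4, takes a point from camera to world coordinates). Camera axes: x right, y down, z forward; pixel columns grow to the right and rows downward; lengths in mm; the calibration is good to about 2 mm. A picture is of the moment at which its call begins. There is no depth.
- env.job_done(): hands the job in; it is judged then, once.
The state is a dict: "t": time; "joints": joint angles; "qvel": joint speeds; "tau": joint torques, N m; "eef_pos": TCP position; "tcp_rot": TCP orientation; "ft_force": force on the tool from outside, world axes, zero at the start; "moment": the same for the moment, N m; "opening": opening from 0.0 (shut) to 1.0 (fully open); "grip_force": force on a finger pad.
Only numpy, scipy, OpenCV 4.12 (cv2) and the standard library are available. Lean on these libraries where they do the work, as an engineer would, in place of code of your own. Each camera call takes 0.05 s, during which the arm holds its last target. There are 200 camera calls.

## Working session

There is one attempt and no reset: what is moved stays moved. The work goes in short steps, Python scripts to look and compute and a shell command to move; the robot and the scene stay as the last step left them, time stands still between calls to the robot, and variables do not carry over. Pictures are saved under pics/ and viewed, at most 10 in all, crops included, and the job is handed in when it is done.

```bash
ls; mkdir -p pics
python3 - <<'E'
from cell import env
import cv2,numpy as np
for n in("scene","side"):
    c=env.read_camera(n);cv2.imwrite(f"pics/{n}0.png",c["img"]);np.savez(f"pics/{n}0.npz",K=c["K"],pose=c["pose"]);print(n,c["K"].round(1).tolist(),c["pose"].round(3).tolist())
s=env.state();print({k:np.round(v,3).tolist() for k,v in s.items()})
E
```

```text
pics
scene [[432.8, 0.0, 247.5], [0.0, 432.8, 193.8], [0.0, 0.0, 1.0]] [[0.864, 0.252, -0.436, 1070.937], [0.503, -0.469, 0.726, -988.397], [-0.022, -0.846, -0.532, 724.685], [0.0, 0.0, 0.0, 1.0]]
side [[448.4, 0.0, 259.2], [0.0, 448.4, 191.5], [0.0, 0.0, 1.0]] [[-0.948, -0.216, 0.235, 231.266], [-0.319, 0.672, -0.668, 804.169], [-0.014, -0.708, -0.706, 1014.008], [0.0, 0.0, 0.0, 1.0]]
{'t': 0.1, 'joints': [-1.445, 0.491, 1.559, -0.0, 1.092, -0.106], 'qvel': [0.0, -0.002, -0.001, -0.0, -0.001, -0.001], 'tau': [0.004, -61.362, -25.861, 0.069, 0.047, -0.0], 'eef_pos': [143.567, -608.068, 233.132], 'tcp_rot': [-3.141, -0.0, 0.232], 'ft_force': [0.118, 0.305, -0.112], 'moment': [-0.026, -0.004, 0.032], 'grip_force': 0.0, 'opening': 1.0}
```

```bash
python3 -c "
import cv2;a=cv2.imread('pics/scene0.png');cv2.imwrite('pics/scene0b.png',cv2.resize(a,(800,600)))"
```

```text
(no output)
```

View pics/scene0.png

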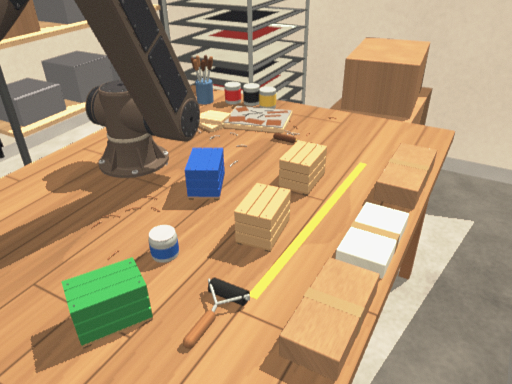

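View pics/side0.png

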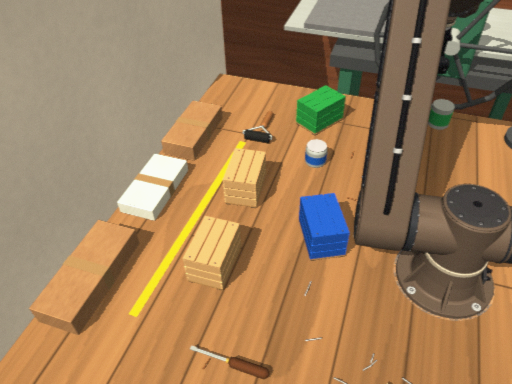

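Pine crates are at scene (263,216) and (303,167), and at side (245,178) and (212,250). The lookalikes are the green crate at scene (108,300) and the blue one at (206,172), and neither is wanted. The tin is at (163,243), the brayer at (215,305), the gouge at (285,138), and the tape runs from (255,293) to (365,167). Next I take one close crop of the side view to check the crates and pick their corners.

```bash
python3 -c "
import cv2;a=cv2.imread('pics/side0.png')[140:300,150:350];b=cv2.imread('pics/scene0.png')[130:260,220:340]
cv2.imwrite('pics/cropside.png',cv2.resize(a,(750,600),interpolation=cv2.INTER_CUBIC));cv2.imwrite('pics/cropscene.png',cv2.resize(b,(550,596),interpolation=cv2.INTER_CUBIC))"
```

```text
(no output)
```

View pics/cropside.png

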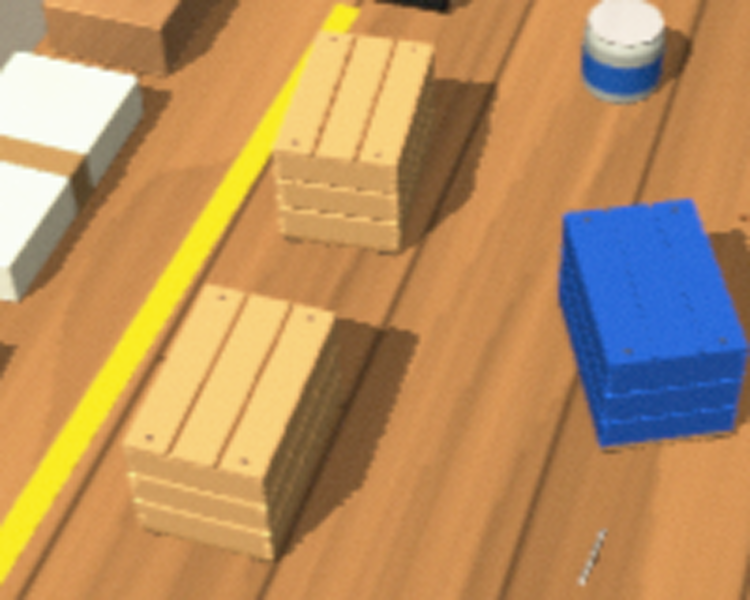

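Crop of the side view: both are pine boarded crates. The right crate's lid corners are (323,35), (434,43), (398,164), (277,152). The left crate's are (205,288), (335,314), (266,477), (125,445). The blue crate is off to the right.

```bash
cat > h.py <<'E'
import numpy as np,cv2
def ray(c,uv,z):
    uv=np.atleast_2d(uv).astype(float);d=np.c_[uv,np.ones(len(uv))]@np.linalg.inv(c["K"]).T@c["pose"][:3,:3].T;o=c["pose"][:3,3]
    return o+d*((z-o[2])/d[:,2])[:,None]
def proj(c,p):
    T=np.linalg.inv(c["pose"]);q=(np.atleast_2d(p)@T[:3,:3].T+T[:3,3])@c["K"].T;return q[:,:2]/q[:,2:]
E
python3 - <<'E'
from h import *
c=np.load('pics/side0.npz');s=np.load('pics/scene0.npz')
def rep(n,p):
    p=p[:,:2];print(n,p.round(0).tolist(),'ctr',p.mean(0).round(1),'edges',[np.linalg.norm(p[i]-p[(i+1)%4]).round(0) for i in range(4)])
    v=(p[0]-p[3]+p[1]-p[2]);print('yaw',np.arctan2(-v[0]*-1,-v[1]*1), 'deg(-x/y)')
off=np.array([150,140]);
for n,q in(("R",[(323,35),(434,43),(398,164),(277,152)]),("L",[(205,288),(335,314),(266,477),(125,445)]),("blue",[(563,213),(692,201),(745,348),(605,362)])):
    rep(n,ray(c,np.array(q)/3.75+off,105))
for nm,cam in(("side",c),("scene",s)):
    im=cv2.imread(f'pics/{nm}0.png');h=cv2.cvtColor(im,cv2.COLOR_BGR2HSV)
    m=cv2.inRange(h,(24,190,150),(34,255,255));n,l,st,_=cv2.connectedComponentsWithStats(m);k=1+st[1:,4].argmax()
    v,u=np.where(l==k);P=ray(cam,np.c_[u,v],0)[:,:2].astype(np.float32);print(nm,'tape',cv2.minAreaRect(P))
print('tin',ray(c,np.array([623,92])/3.75+off,0),ray(s,[163,256],0),'gouge',ray(c,[(191,347),(230,360),(270,372)],10).round(0).tolist(),'brayer',ray(c,[(257,136),(268,115)],15).round(0).tolist())
E
```

```text
R [[665.0, -214.0], [572.0, -232.0], [553.0, -84.0], [648.0, -68.0]] ctr [ 609.4 -149.3] edges [np.float64(95.0), np.float64(149.0), np.float64(96.0), np.float64(147.0)]
yaw 0.11863627980629952 deg(-x/y)
L [[645.0, 82.0], [546.0, 76.0], [540.0, 223.0], [639.0, 228.0]] ctr [592.5 152. ] edges [np.float64(99.0), np.float64(147.0), np.float64(100.0), np.float64(146.0)]
yaw 0.03965017860332184 deg(-x/y)
blue [[417.0, -71.0], [327.0, -114.0], [262.0, 17.0], [352.0, 60.0]] ctr [339.7 -27. ] edges [np.float64(99.0), np.float64(146.0), np.float64(99.0), np.float64(146.0)]
yaw 0.45996626863945994 deg(-x/y)
side tape ((722.3334350585938, 35.12811279296875), (651.0552368164062, 23.918888092041016), 88.06641387939453)Traceback (most recent call last):
  File "<stdin>", line 11, in <module>
ValueError: attempt to get argmax of an empty sequence
```

```bash
cat >> h.py <<'E'
def go(x,y,z,yaw):
    from cell import env
    s=env.state();p=np.array(s["eef_pos"]);w=s["tcp_rot"][2];d=np.array([x,y,z])-p
    print('t',round(s['t'],2),'at',p.round(1),'yaw',round(w,3),'-> dx,dy,dz,yaw:',np.round([d[0]*np.cos(w)+d[1]*np.sin(w),d[0]*np.sin(w)-d[1]*np.cos(w),-d[2],-np.degrees(yaw-w)],1))
def tape(cam,im):
    h=cv2.cvtColor(im,cv2.COLOR_BGR2HSV);m=cv2.inRange(h,(22,170,150),(36,255,255))
    n,l,st,_=cv2.connectedComponentsWithStats(m);v,u=np.where(l==1+st[1:,4].argmax());P=ray(cam,np.c_[u,v],0)[:,:2].astype(np.float32)
    vx,vy,x0,y0=cv2.fitLine(P,cv2.DIST_L2,0,.01,.01).ravel();return x0-y0*vx/vy,np.arctan2(-vx,vy)*np.sign(1),P.min(0),P.max(0)
E
python3 - <<'E'
from h import *
c=np.load('pics/side0.npz');s=np.load('pics/scene0.npz');off=np.array([150,140])
for n,k in(("side",c),("scene",s)):
    im=cv2.imread(f'pics/{n}0.png')
    if n=="scene": print(cv2.cvtColor(im,cv2.COLOR_BGR2HSV)[237,303:312].tolist())
    try: print(n,'tape x at y=0, yaw',tape(k,im))
    except Exception as e: print(e)
print('tin',ray(c,np.array([623,92])/3.75+off,0),ray(s,[163,256],0),'gouge',ray(c,[(191,347),(230,360),(270,372)],10).round(0).tolist(),'brayer',ray(c,[(257,136),(268,115)],15).round(0).tolist())
go(690,-138,233,.14)
E
```

```text
side tape x at y=0, yaw (np.float32(722.142), np.float64(-0.02950151264667511), array([ 702.71967, -307.8432 ], dtype=float32), array([745.6626 , 361.34232], dtype=float32))
[[29, 147, 247], [29, 148, 247], [29, 148, 248], [29, 153, 247], [21, 142, 237], [15, 129, 228], [15, 128, 229], [15, 129, 227], [15, 133, 227]]
attempt to get argmax of an empty sequence
tin [[ 426.43631352 -337.86445272    0.        ]] [[ 436.44805046 -363.64727715    0.        ]] gouge [[553.0, 395.0, 10.0], [455.0, 396.0, 10.0], [359.0, 394.0, 10.0]] brayer [[662.0, -408.0, 15.0], [664.0, -543.0, 15.0]]
t 0.1 at [ 143.6 -608.1  233.1] yaw 0.232 -> dx,dy,dz,yaw: [ 6.398e+02 -3.319e+02  1.000e-01  5.300e+00]
```

```bash
python3 -m crank '[[35,-18,0,0,95],[70,-36,0,0,95],[105,-54,0,0,95],[140,-72,0,0,95],[176,-91,0,0,95],[211,-109,0,0,95],[246,-127,0,0,95],[281,-145,0,0,95],[317,-164,0,0,95],[352,-182,0,0,95]]' | tail -c 600; python3 -m crank '[[35,-18,0,0,95],[70,-36,0,1,95],[105,-54,0,2,95],[140,-72,0,3,95],[176,-91,0,4,95],[211,-109,0,5,95],[246,-127,0,5.3,95],[281,-145,0,5.3,95],[288,-150,0,5.3,95],[288,-150,0,5.3,95]]' | tail -c 600; python3 -c "
from h import *
s=np.load('pics/scene0.npz');im=cv2.imread('pics/scene0.png')
h=cv2.cvtColor(im,cv2.COLOR_BGR2HSV);m=cv2.inRange(h,(25,130,150),(34,255,255));n,l,st,_=cv2.connectedComponentsWithStats(m);v,u=np.where(l==1+st[1:,4].argmax());P=ray(s,np.c_[u,v],0)[:,:2].astype(np.float32);print(cv2.minAreaRect(P))
go(687,-138,114,.14)"
```

```text
t: 0.93
eef_pos: [445.6, -348.6, 233.5]
tcp_rot: [-3.141, 0.0, 0.232]
ft_force: [-0.4, -0.7, 0.5]
opening: 0.995
grip_force: 0.0
t: 1.77
eef_pos: [691.3, -135.8, 232.5]
tcp_rot: [-3.141, 0.001, 0.142]
ft_force: [0.9, -0.7, -0.4]
opening: 0.998
grip_force: 0.0
((719.3623046875, -4.8258056640625), (745.7277221679688, 25.817325592041016), 88.13434600830078)
t 1.77 at [ 691.3 -135.8  232.5] yaw 0.142 -> dx,dy,dz,yaw: [-4.600e+00  1.600e+00  1.185e+02  1.000e-01]
```

```bash
python3 -m crank '[[-2,0,40,0,95],[-4,0,80,0,95],[-4,0,110,0,95],[-4,0,120,0,95],[-4,0,120,0,95]]' ; python3 -m crank '[[-4,0,0,0,95],[-8,0,0,0,95],[-12,0,0,0,95],[-16,0,0,0,95],[-20,0,-1,0,95],[-24,0,-2,0,95],[-28,0,-3,0,95]]';python3 -c "
from cell import env
import cv2
cv2.imwrite('pics/s1.png',env.read_camera('scene')['img'][90:330,180:420].repeat(2,0).repeat(2,1))"
```

```text
t: 2.18
eef_pos: [684.5, -139.5, 111.2]
tcp_rot: [-3.14, 0.004, 0.138]
ft_force: [-0.0, 0.7, 0.7]
opening: 0.999
grip_force: 0.0
t: 2.77
eef_pos: [658.8, -142.8, 117.7]
tcp_rot: [3.14, -0.002, 0.14]
ft_force: [4.4, 0.5, 4.0]
opening: 0.996
grip_force: 2.5
```

View pics/s1.png

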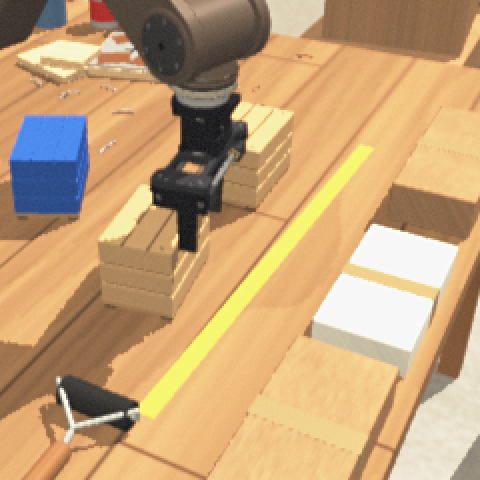

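The scene crop shows the fingers straddling the top of the right crate's far face, at crop (190,235), just touching. I continue along the roll-over arc.

```bash
python3 -m crank '[[-6,0,-5,0,95],[-12,0,-10,0,95],[-18,0,-15,0,95],[-24,0,-19,0,95],[-30,0,-23,0,95],[-36,0,-26,0,95],[-42,0,-29,0,95],[-48,0,-32,0,95],[-54,0,-34,0,95],[-60,0,-36,0,95]]' ; python3 -m crank '[[-6,0,-2,0,95],[-12,0,-3,0,95],[-18,0,-4,0,95],[-24,0,-5,0,95],[-30,0,-5,0,95],[-36,0,-5,0,95],[-42,0,-5,0,95],[-48,0,-5,0,95],[-54,0,-5,0,95],[-54,0,-5,0,95]]'; python3 -m crank '[[20,0,-20,0,95],[40,0,-50,0,95],[40,0,-80,0,95],[40,0,-80,0,95]]';python3 -c "
from cell import env
import cv2
cv2.imwrite('pics/s2.png',env.read_camera('scene')['img'][90:330,180:420].repeat(2,0).repeat(2,1))"
```

```text
t: 3.65
eef_pos: [598.3, -150.9, 152.7]
tcp_rot: [-3.141, 0.001, 0.139]
ft_force: [1.3, 0.1, -0.4]
opening: 0.996
grip_force: 0.1
t: 4.48
eef_pos: [544.6, -158.5, 157.6]
tcp_rot: [-3.141, 0.001, 0.139]
ft_force: [-0.0, -0.1, -0.7]
opening: 0.997
grip_force: 0.0
t: 4.82
eef_pos: [587.7, -153.2, 242.8]
tcp_rot: [3.138, -0.007, 0.14]
ft_force: [-0.1, -0.7, 0.5]
opening: 1.0
grip_force: 0.0
```

View pics/s2.png

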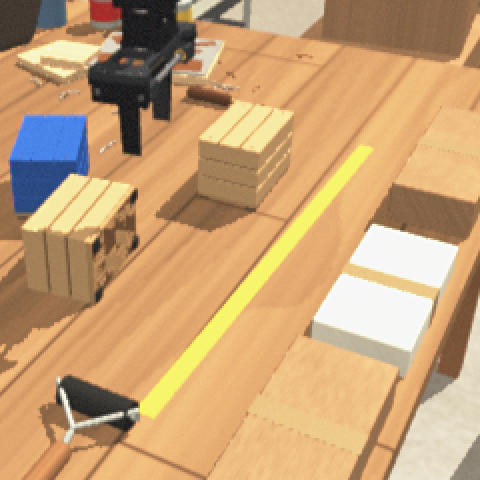

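The right crate now lies on its near side, with its bottom visible at crop (115,245). Next is the left crate.

```bash
python3 -c "
from h import *
go(668,155,236,.045)"
```

```text
t 4.87 at [ 586.4 -153.   240.2] yaw 0.14 -> dx,dy,dz,yaw: [ 123.7 -293.7    4.2    5.4]
```

```bash
python3 -m crank '[[14,-36,0,0,95],[28,-72,0,1,95],[42,-108,0,2,95],[56,-144,0,3,95],[70,-180,0,4,95],[84,-216,0,5,95],[98,-252,0,5.4,95],[112,-285,0,5.4,95],[123,-293,0,5.4,95],[123,-293,0,5.4,95]]'; python3 -c "
from h import *
go(667,155,112,.045)"
```

```text
t: 5.7
eef_pos: [666.7, 157.2, 235.8]
tcp_rot: [-3.142, 0.001, 0.048]
ft_force: [-0.1, -0.1, -0.1]
opening: 0.995
grip_force: 0.0
t 5.7 at [666.7 157.2 235.8] yaw 0.048 -> dx,dy,dz,yaw: [  0.2   2.2 123.8   0.2]
```

```bash
python3 -m crank '[[0,1,40,0,95],[0,2,80,0,95],[0,2,110,0,95],[0,2,123,0,95],[0,2,123,0,95]]' ; python3 -m crank '[[-4,0,0,0,95],[-8,0,0,0,95],[-12,0,0,0,95],[-16,0,0,0,95],[-20,0,-1,0,95],[-24,0,-3,0,95],[-28,0,-6,0,95]]'; python3 -m crank '[[-6,0,-5,0,95],[-12,0,-10,0,95],[-18,0,-15,0,95],[-24,0,-19,0,95],[-30,0,-23,0,95],[-36,0,-26,0,95],[-42,0,-29,0,95],[-48,0,-32,0,95],[-54,0,-34,0,95],[-60,0,-36,0,95]]' ; python3 -m crank '[[-6,0,-2,0,95],[-12,0,-3,0,95],[-18,0,-4,0,95],[-24,0,-5,0,95],[-30,0,-5,0,95],[-36,0,-5,0,95],[-42,0,-5,0,95],[-48,0,-5,0,95],[-54,0,-5,0,95],[-54,0,-5,0,95]]'; python3 -m crank '[[20,0,-20,0,95],[40,0,-50,0,95],[40,0,-80,0,95],[40,0,-80,0,95]]'; python3 -c "
from cell import env
import cv2,numpy as np
for n in('scene','side'):
    c=env.read_camera(n);cv2.imwrite(f'pics/{n}3.png',c['img']);np.savez(f'pics/{n}3.npz',K=c['K'],pose=c['pose'])
a=cv2.imread('pics/scene3.png')[120:260,160:345];b=cv2.imread('pics/side3.png')[130:310,170:340]
cv2.imwrite('pics/m3.png',np.hstack([cv2.resize(a,None,fx=2.2,fy=2.2,interpolation=2),np.zeros((308,3,3),np.uint8),cv2.resize(b,None,fx=2.2,fy=2.2,interpolation=2)[:308]]))"
```

```text
t: 6.12
eef_pos: [664.8, 151.2, 111.1]
tcp_rot: [3.141, 0.006, 0.044]
ft_force: [0.1, -0.1, -0.2]
opening: 1.0
grip_force: 0.0
t: 6.7
eef_pos: [640.7, 151.3, 123.9]
tcp_rot: [-3.141, -0.009, 0.045]
ft_force: [7.8, 0.6, 6.8]
opening: 0.996
grip_force: 4.1
t: 7.53
eef_pos: [577.6, 148.3, 156.5]
tcp_rot: [3.141, 0.001, 0.045]
ft_force: [1.0, 0.4, -0.5]
opening: 1.0
grip_force: 0.1
t: 8.37
eef_pos: [523.5, 145.9, 161.6]
tcp_rot: [3.141, 0.001, 0.045]
ft_force: [-0.4, 0.2, -0.2]
opening: 0.997
grip_force: 0.0
t: 8.7
eef_pos: [567.1, 148.0, 246.7]
tcp_rot: [-3.141, -0.008, 0.045]
ft_force: [0.3, -0.1, -0.0]
opening: 0.998
grip_force: 0.0
```

View pics/m3.png

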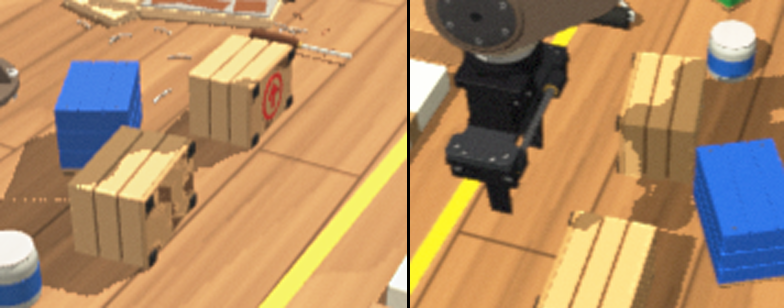

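The stamp (red ring at crop (272,95) of the scene half) is on the left crate. The right crate's bottom shows no red. I measure the left crate's lying pose.

```bash
python3 -c "
from h import *
s=np.load('pics/scene3.npz');c=np.load('pics/side3.npz');o=np.array([160,120])
P=ray(s,np.array([(190,73),(250,85),(297,40),(237,33)])/2.2+o,100);print(P.round(0).tolist(),P.mean(0))
P=ray(s,np.array([(73,187),(145,205),(196,143),(130,127)])/2.2+o,100);print('R',P.round(0).tolist(),P.mean(0))
print(ray(c,np.array([(575-413,210),(658-413,222)])/2.2+[170,130],100))
h=cv2.cvtColor(cv2.imread('pics/scene3.png'),cv2.COLOR_BGR2HSV);m=(cv2.inRange(h,(0,130,120),(6,255,255))|cv2.inRange(h,(174,130,120),(180,255,255)));m[:150]=0;m[:,:270]=0;m[190:]=0;m[:,310:]=0
v,u=np.where(m);q=[(u.min()+u.max())/2,(v.min()+v.max())/2];print(q,len(u))
d=np.linalg.inv(s['K'])@[*q,1];d=s['pose'][:3,:3]@d;o=s['pose'][:3,3];print('stamp at z=50',o+d*(50-o[2])/d[2])
a=cv2.imread('pics/side3.png')[180:340,170:340];cv2.imwrite('pics/m4.png',cv2.resize(a,None,fx=3.5,fy=3.5,interpolation=2))
go(405,148,246,-.032)"
```

```text
[[433.0, 72.0, 100.0], [527.0, 79.0, 100.0], [523.0, 245.0, 100.0], [429.0, 226.0, 100.0]] [478.10619553 155.42104873 100.        ]
R [[461.0, -252.0, 100.0], [557.0, -242.0, 100.0], [540.0, -95.0, 100.0], [443.0, -100.0, 100.0]] [ 500.17536031 -172.1576239   100.        ]
[[534.61686602  74.25367239 100.        ]
 [432.84082198  61.37220889 100.        ]]
[np.float64(283.0), np.float64(163.5)] 82
stamp at z=50 [526.80461581 148.0530156   50.        ]
t 8.8 at [564.8 147.8 242.2] yaw 0.045 -> dx,dy,dz,yaw: [-159.6   -7.4   -3.8    4.4]
```

View pics/m4.png

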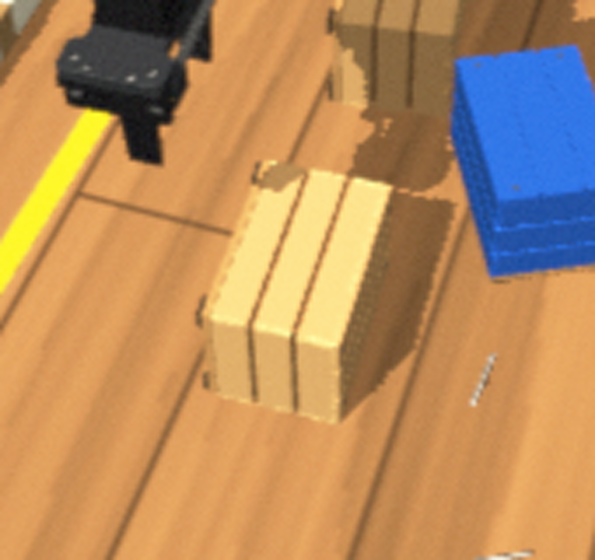

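The side crop shows the stamped crate lying with lid corners near (391,185) and (342,346) and far edge at (263,163)–(210,318). The near side is clear.

```bash
python3 -c "
from h import *
c=np.load('pics/side3.npz')
P=ray(c,np.array([(258,163),(391,185),(342,346),(208,318)])/3.5+[170,180],100);print(P.round(0).tolist(),P.mean(0))"
python3 -m crank '[[-30,-1,0,0,95],[-60,-2,0,1,95],[-90,-3,0,2,95],[-120,-5,0,3,95],[-140,-6,0,4,95],[-155,-7,0,4.4,95],[-160,-7,0,4.4,95],[-160,-7,0,4.4,95]]'; python3 -c "
from h import *
go(405,148,62,-.032)"
```

```text
[[533.0, 78.0, 100.0], [430.0, 68.0, 100.0], [421.0, 216.0, 100.0], [518.0, 223.0, 100.0]] [475.45373449 146.08344054 100.        ]
t: 9.47
eef_pos: [403.4, 147.5, 241.1]
tcp_rot: [3.141, 0.001, -0.031]
ft_force: [0.4, 0.1, -0.1]
opening: 0.999
grip_force: 0.0
t 9.47 at [403.4 147.5 241.1] yaw -0.031 -> dx,dy,dz,yaw: [ 1.600e+00 -5.000e-01  1.791e+02  1.000e-01]
```

```bash
python3 -m crank '[[-4,0,40,0,95],[-4,0,80,0,95],[-4,0,120,0,95],[-4,0,160,0,95],[-4,0,179,0,95],[-4,0,179,0,95]]'; python3 -m crank '[[4,0,0,0,95],[10,0,0,0,95],[16,0,0,0,95],[22,0,0,0,95],[30,0,0,0,95],[38,0,0,0,95],[46,0,0,0,95],[54,0,0,0,95],[62,0,0,0,95],[70,0,0,0,95]]'; python3 -m crank '[[8,0,0,0,95],[16,0,0,0,95],[24,0,0,0,95],[32,0,0,0,95],[40,0,0,0,95],[48,0,0,0,95],[56,0,0,0,95],[64,0,0,0,95],[72,0,0,0,95],[80,0,0,0,95]]';  python3 -m crank '[[8,0,0,0,95],[16,0,0,0,95],[23,0,0,0,95],[29,0,0,0,95],[34,0,0,0,95],[38,0,0,0,95],[41,0,0,0,95],[43,0,0,0,95],[44,0,0,0,95],[44,0,0,0,95]]'; python3 -c "
from cell import env
import cv2,numpy as np
for n in('scene','side'):
    c=env.read_camera(n);cv2.imwrite(f'pics/{n}5.png',c['img']);np.savez(f'pics/{n}5.npz',K=c['K'],pose=c['pose'])
a=cv2.imread('pics/scene5.png')[125:225,250:370];b=cv2.imread('pics/side5.png')[180:310,120:270]
cv2.imwrite('pics/m5.png',np.hstack([cv2.resize(a,(480,400),interpolation=2)[:400],cv2.resize(b,None,fx=3,fy=3,interpolation=2)[:390][:, :320] if 0 else cv2.resize(b[:125,:80],(320,500),interpolation=2)[:400]]))"
```

```text
t: 9.97
eef_pos: [399.6, 147.2, 58.7]
tcp_rot: [3.14, 0.007, -0.032]
ft_force: [0.1, -0.4, -0.2]
opening: 0.995
grip_force: 0.0
t: 10.8
eef_pos: [471.2, 145.4, 62.6]
tcp_rot: [3.142, -0.0, -0.032]
ft_force: [-4.3, 0.3, 3.7]
opening: 1.001
grip_force: 2.3
t: 11.63
eef_pos: [551.2, 142.9, 62.6]
tcp_rot: [3.141, -0.0, -0.032]
ft_force: [-4.1, -0.5, 2.7]
opening: 0.997
grip_force: 2.1
t: 12.47
eef_pos: [594.6, 141.5, 62.6]
tcp_rot: [3.142, -0.0, -0.032]
ft_force: [-1.4, 0.0, 0.6]
opening: 0.999
grip_force: 0.9
```

View pics/m5.png

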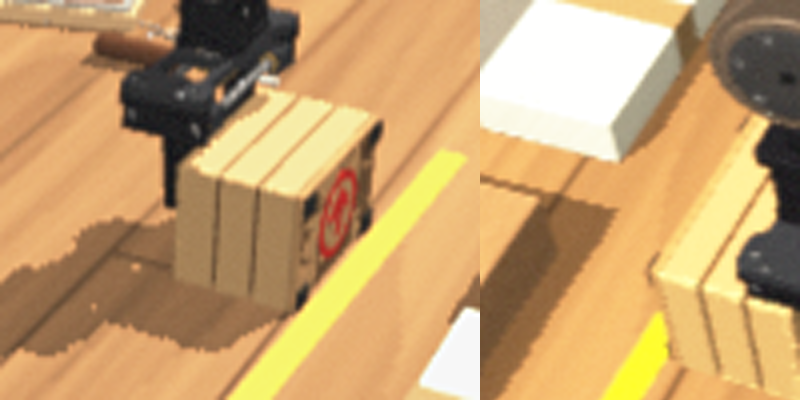

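Scene half of the crop: the stamped face is just short of the tape. Its bottom corner is at (294,308), its top corners at (303,193) and (380,118), and the stamp at (338,213).

```bash
python3 -c "
from h import *
s=np.load('pics/scene5.npz');o=np.array([250,125]);f=lambda u,z:print(np.array(u),ray(s,np.array(u)/4+o,z).round(1))
f((294,308),0);f((303,193),100);f((380,118),100);f((338,213),50)
im=cv2.imread('pics/scene5.png');h=cv2.cvtColor(im,cv2.COLOR_BGR2HSV)
m=cv2.inRange(h,(25,130,150),(34,255,255));n,l,st,_=cv2.connectedComponentsWithStats(m);v,u=np.where(l==1+st[1:,4].argmax());P=ray(s,np.c_[u,v],0)[:,:2].astype(np.float32);print(cv2.minAreaRect(P))
m=(cv2.inRange(h,(0,130,120),(6,255,255))|cv2.inRange(h,(174,130,120),(180,255,255)));m[:160]=0;m[:,320:]=0;m[:,345:]=0;m[:,320:]=0
m=(cv2.inRange(h,(0,130,120),(6,255,255))|cv2.inRange(h,(174,130,120),(180,255,255)));M=0*m;M[160:195,322:345]=m[160:195,322:345];v,u=np.where(M);print(len(u));q=[(u.min()+u.max())/2,(v.min()+v.max())/2];print(q,ray(s,q,50))
S=np.load('pics/side5.npz');P=ray(S,np.array([(655-480,268)])/4+[120,180],100);print('side far +y top corner',P)
# predicted pixels if base plane at 594.6+10+101
e=np.array([np.cos(.032),-np.sin(.032)]);n=np.array([np.sin(.032),np.cos(.032)]);b=np.array([594.6,141.5])+111*e
for k in(-75,75):
  for z in(0,100): print(k,z,(b+k*n).round(1),((proj(s,[*(b+k*n),z])-o)*4).round(0))
"
```

```text
[294 308] [[703.8  68.2   0. ]]
[303 193] [[703.3  68.  100. ]]
[380 118] [[712.2 207.8 100. ]]
[338 213] [[709.1 135.8  50. ]]
((719.4744873046875, -4.83074951171875), (745.7262573242188, 25.833911895751953), 88.16677856445312)
79
[np.float64(334.5), np.float64(178.0)] [[708.51351099 137.28205325  50.        ]]
side far +y top corner [[705.73022285 206.40270329 100.        ]]
-75 0 [703.1  63. ] [[291. 311.]]
-75 100 [703.1  63. ] [[300. 196.]]
75 0 [707.9 212.9] [[365. 224.]]
75 100 [707.9 212.9] [[377. 114.]]
```

```bash
python3 -m crank '[[3,0,0,0,95],[6,0,0,0,95],[9,0,0,0,95],[12,0,0,0,95],[14,0,0,0,95],[16,0,0,0,95],[17,0,0,0,95],[17,0,0,0,95],[17,0,0,0,95]]'; python3 -m crank '[[-10,0,0,0,95],[-40,0,0,0,95],[-60,0,-40,0,95],[-60,0,-80,0,95],[-60,0,-120,0,95],[-80,0,-160,0,95],[-120,0,-160,0,95],[-160,0,-160,0,95],[-160,0,-160,0,95]]'; python3 -c "
from cell import env
from h import *
s=env.read_camera('scene');env.read_camera('side');im=s['img'];h=cv2.cvtColor(im,cv2.COLOR_BGR2HSV)
m=(cv2.inRange(h,(0,130,120),(6,255,255))|cv2.inRange(h,(174,130,120),(180,255,255)));M=0*m;M[155:195,320:350]=m[155:195,320:350];v,u=np.where(M);q=[(u.min()+u.max())/2,(v.min()+v.max())/2];print(q,ray(s,q,50))
cv2.imwrite('pics/m6.png',cv2.resize(im[120:270,195:395],(800,600),interpolation=2))"
```

```text
t: 13.32
eef_pos: [611.7, 141.0, 62.6]
tcp_rot: [-3.142, -0.001, -0.032]
ft_force: [-0.2, 0.1, -0.3]
opening: 0.997
grip_force: 0.2
t: 14.07
eef_pos: [445.5, 146.0, 223.2]
tcp_rot: [3.141, 0.002, -0.031]
ft_force: [1.9, 1.1, 0.8]
opening: 0.999
grip_force: 0.0
[np.float64(339.5), np.float64(179.0)] [[724.11825081 138.65885935  50.        ]]
```

View pics/m6.png

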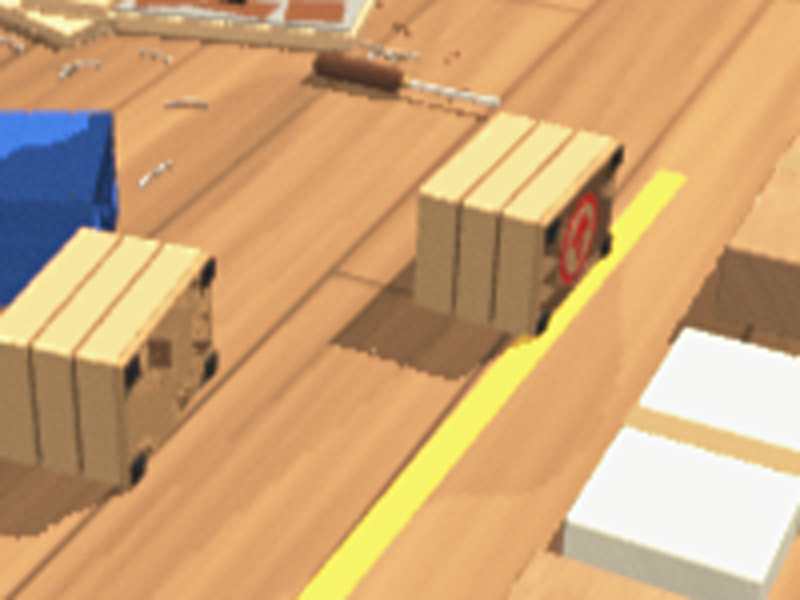

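The stamped crate's bottom end is on the tape: its lower edge is at (535,330), mid-tape, and it is square to the line. The measured stamp x of 724 matches the tape centre of about 724 there. The other crate lies well back at (110,360), and the arm is clear.

```bash
python3 -c "
from cell import env
print(env.job_done())"
```

```text
the job is handed in; nothing more can be done
None
```

I tipped both crates onto their near sides and pushed the stamped one (the left crate) until its bottom end stood square on the yellow tape. The other crate lies well back, nothing touched the tin, roller or gouge, and I handed the job in at about 14 s; no verdict came back.

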